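# Sort the spring clamps by feel and clamp the glue-up

### The job

Two of the four spring clamps on the green rack have tired springs, which can only be told by squeezing their handles. Clip the two stiff ones over the freshly glued slats, upright with the jaws well down, one on each pencil mark, and leave the limp ones in the grey reject tub. Do not disturb the other things on the bench.

Things in the scene. Friction and masses are not known exactly. Their poses are not given: they have to be found in the camera images.
- clamp_a_mid (a point): Pivot of one of four spring clamps that look alike (blue levers, orange pads, black sleeves), 24 mm wide, 110 mm long, 80 g, clipped on the rack at the start, jaws down. z: up to the handle ends, 60 mm above the pivot (sleeves 37 to 60). x: across, from lever to lever, the way handles are squeezed and jaws open. y: pivot pin. Pads are 34 to 50 mm below the pivot. The frame is the -x lever's: it leans by half the jaw angle.
- clamp_b_mid (a point): Pivot of one of four spring clamps that look alike (blue levers, orange pads, black sleeves), 24 mm wide, 110 mm long, 80 g, clipped on the rack at the start, jaws down. z: up to the handle ends, 60 mm above the pivot (sleeves 37 to 60). x: across, from lever to lever, the way handles are squeezed and jaws open. y: pivot pin. Pads are 34 to 50 mm below the pivot. The frame is the -x lever's: it leans by half the jaw angle.
- clamp_c_mid (a point): Pivot of one of four spring clamps that look alike (blue levers, orange pads, black sleeves), 24 mm wide, 110 mm long, 80 g, clipped on the rack at the start, jaws down. z: up to the handle ends, 60 mm above the pivot (sleeves 37 to 60). x: across, from lever to lever, the way handles are squeezed and jaws open. y: pivot pin. Pads are 34 to 50 mm below the pivot. The frame is the -x lever's: it leans by half the jaw angle.
- clamp_d_mid (a point): Pivot of one of four spring clamps that look alike (blue levers, orange pads, black sleeves), 24 mm wide, 110 mm long, 80 g, clipped on the rack at the start, jaws down. z: up to the handle ends, 60 mm above the pivot (sleeves 37 to 60). x: across, from lever to lever, the way handles are squeezed and jaws open. y: pivot pin. Pads are 34 to 50 mm below the pivot. The frame is the -x lever's: it leans by half the jaw angle.
- clamp_a_jaw (a joint): Jaw angle of clamp_a, rad: 0 on rack or slats (pads 14 mm apart, 48 mm over the handle ends), grows as squeezed, 0.46 squeezed home (pads 33 mm apart, 20 mm over the ends), -0.33 shut (66 mm over the ends). Push on each handle end: sound spring 12 N on the rack, 18 N squeezed home; tired 3 to 4 N. Which are tired cannot be seen and differs from start to start.
- clamp_b_jaw (a joint): Jaw angle of clamp_b, rad: 0 on rack or slats (pads 14 mm apart, 48 mm over the handle ends), grows as squeezed, 0.46 squeezed home (pads 33 mm apart, 20 mm over the ends), -0.33 shut (66 mm over the ends). Push on each handle end: sound spring 12 N on the rack, 18 N squeezed home; tired 3 to 4 N. Which are tired cannot be seen and differs from start to start.
- clamp_c_jaw (a joint): Jaw angle of clamp_c, rad: 0 on rack or slats (pads 14 mm apart, 48 mm over the handle ends), grows as squeezed, 0.46 squeezed home (pads 33 mm apart, 20 mm over the ends), -0.33 shut (66 mm over the ends). Push on each handle end: sound spring 12 N on the rack, 18 N squeezed home; tired 3 to 4 N. Which are tired cannot be seen and differs from start to start.
- clamp_d_jaw (a joint): Jaw angle of clamp_d, rad: 0 on rack or slats (pads 14 mm apart, 48 mm over the handle ends), grows as squeezed, 0.46 squeezed home (pads 33 mm apart, 20 mm over the ends), -0.33 shut (66 mm over the ends). Push on each handle end: sound spring 12 N on the rack, 18 N squeezed home; tired 3 to 4 N. Which are tired cannot be seen and differs from start to start.
- rack: Fixed green rack board, 14 mm thick (x), 250 mm long (y), its top edge 85 mm above the bench, on two feet 70 x 22 x 40 mm at its ends; origin under its centre on the bench. The clamps straddle it with their x across the board, in a row about 56 mm apart, pivots 10 mm above the top edge. It and the slats may change sides.
- slats: Fixed glue-up: two bare wooden slats face to face on edge, together 14 mm thick (x), 250 mm long (y), top edge 85 mm high, dark feet 70 x 22 x 40 mm at the ends; origin under its centre. A red G-clamp bites over the middle: 14 mm wide, 18 mm above the top edge, from 23 mm on the -x to 42 mm on the +x side; its screw and 44 mm bar reach 70 mm on the +x side, 55 mm high.
- mark1 (a point): First pencil mark across the slats, on the top edge, 70 mm from the middle (y = -70 mm of slats).
- mark2 (a point): Second pencil mark across the slats, on the top edge, 70 mm from the middle (y = +70 mm of slats).
- tub: Fixed grey reject tub with a red rim, 180 mm (x) by 155 mm (y) by 61 mm high, walls and floor 4 mm; origin under its centre on the bench.
- glue: Bystander: glue bottle, 58 mm across, 170 mm tall, standing between rack, slats and tub; origin under its centre.
- level: Bystander: orange spirit level on its edge, 230 mm (y) by 22 mm by 47 mm tall; origin under its centre.
- hexkeys: Bystander: hex keys in a grey holder, 110 mm (y) by 34 mm, 100 mm tall; origin under its centre.
- saucer: Bystander: white saucer, 124 mm across, 16 mm tall; origin under its centre.
- pin: Bystander: steel hinge pin, 86 mm long (x), lying in the saucer; origin near its middle.
- teaglass: Bystander: tulip tea glass, 54 mm across, 88 mm tall; origin under its centre.
- tape: Bystander: yellow tape measure, 75 mm by 70 mm, 31 mm tall; origin under its round part.
- screwdriver: Bystander: screwdriver lying along x, 200 mm long, 26 mm thick; origin under its middle.

How it is judged:
By the outcome, as a careful person would: the job done as asked, in the order asked, and still so for the second after the job is handed in, with the robot touching nothing.
It also fails if it takes over 72 s, if anything falls off the work surface, if the arm or the gripper's body presses on something with over 40 N, if the wrist force passes 120 N, or if a joint passes its speed limit or range.

### The arm

A 6-joint arm with a two-finger parallel gripper is mounted at the origin on the work surface. World frame = base frame: x ahead of the robot, y to its left, z up, the work surface at z = 0. Lengths are in m, angles in rad, forces in N, time in s.
With the tool pointing down it reaches from about 0.275 to 0.825 m from the base axis. Payload 4.9 kg.
Tool frame: the origin (TCP) lies midway between the tips of the shut fingers; the grasp point (between the pads) lies 19 mm behind it (bot.grip_depth is the distance from the TCP to the grasp point, in m); z points along the fingers, y is the line along which they close (so a half turn about z gives the same grasp; the last joint's range is limited). The gripper opens to 85 mm and grips with 20 to 120 N. Pads are 22 mm wide; open, the fingers measure 114 mm over their backs; the gripper's body (76 mm by 85 mm) begins 54 mm behind the grasp point. The pads swing forward as they close: fully open they stand 13 mm farther back than shut.
Start: joints at [-1.363, 0.326, -0.193, 1.052, 0, 1.437], TCP at [0.184, -0.518, 0.231] pointing down, gripper open.
Joint ranges: [-2.65, 2.65], [-0.97, 1.79], [-1.3, 1.35], [-1.93, 2.1], [-1.47, 1.37], [-3.14, 3.14]. Speed limits (rad/s): [2.57, 2.57, 3.14, 3.14, 3.14, 3.14].

### API

Orientations are given as a unit quaternion [w, x, y, z].
In Python, from cell import bot gives the robot as it stands. Calls block until the motion is done:
- bot.move_pose(position, orientation): joint-space move of the TCP to a pose.
- bot.move_linear(position, speed=0.15, rotation=None, until_force=None): straight line of the TCP; rotation=None keeps the orientation; speed is the mean speed in m/s. With until_force (N) it stops when the force on the tool has changed by that much, and returns True; else False.
- bot.goto_joints(angles): joint-space move.
- bot.set_gripper(opening, grasp_force=None): opening from 0.0 (shut) to 1.0 (fully open); grasp_force is the grip in N (None keeps the last); returns when the fingers have stopped.
- bot.wait(seconds).
- bot.solve_ik(position, orientation): joint angles nearest the present ones, or None.
- bot.camera(name): name is "scene" or "side" or "wrist"; returns the picture (420x560x3 uint8, red, green, blue); there is no depth.
- bot.calibration(name): a dict with "mtx" (3x3 intrinsics, pixels), "extrinsics" (4x4, takes a point from world to camera coordinates); the wrist camera has in their place "hand_eye" (4x4, takes a point from camera to tool coordinates, whose origin is the TCP and whose axes are the flange's). Camera axes: x right, y down, z forward; pixel columns grow to the right and rows downward; lengths in m; the calibration is good to about 2 mm. A picture is of the moment at which its call begins: read the wrist's pose just before it. calibration takes no time and is no camera call.
A pose or a line that the arm cannot do raises bot.PlanningError and nothing moves.
- bot.close_job(): hands the job in; it is judged then, once.
Trained networks look in the newest picture that a camera, given by its name, has taken for a name from the list of things; names that differ only in an ending like _2 or _b are one class to them, and where a whole thing is asked for, a point or a joint stands for the part that bears it (a point fixed in the world has none). Each returns a list of dicts, best first, with "confidence" (0 to 1); they miss things now and then, are a little off and sometimes report something else, mostly with a low value. They report only what shows in the picture. A call takes as long as a camera call.
- bot.search_frame(camera, thing): "bbox" ([left, top, width, height] in pixels, round what is visible of it).
Readings, each from a call of its own:
- bot.read_clock(): time.
- bot.read_joint_positions(): joint angles.
- bot.read_joint_vel(): joint speeds.
- bot.read_joint_efforts(): joint torques, N m.
- bot.read_position(): TCP position.
- bot.read_tool_rot(): TCP orientation.
- bot.read_ft_force(): force on the tool from outside, world axes, zero at the start.
- bot.read_moment(): the same for the moment, N m.
- bot.read_gripper_width(): opening from 0.0 (shut) to 1.0 (fully open).
- bot.read_finger_force(): force on a finger pad.
Only numpy, scipy, OpenCV 4.12 (cv2) and the standard library are available. Lean on these libraries where they do the work, as an engineer would, in place of code of your own. Each camera call takes 0.05 s, during which the arm holds its last target. There are 200 camera calls.

## Working session

There is one attempt and no reset: what is moved stays moved. The work goes in short steps, each a Python script; the robot and the scene stay as the last script left them, time stands still between calls to the robot, and variables do not carry over. Pictures are saved under pics/ and viewed, at most 10 in all, crops included, and the job is handed in when it is done.

```bash
ls; mkdir -p pics; python3 - <<'E'
from cell import bot
import cv2,numpy as np
for c in ["scene","side"]:
    im=bot.camera(c); cv2.imwrite(f"pics/{c}0.png",im[:,:,::-1])
    k=bot.calibration(c); print(c,np.round(k["mtx"],1).tolist(),np.round(k["extrinsics"],3).tolist())
    for t in ["clamp_a_mid","rack","slats","tub","glue","mark1"]:
        try: print(t,[(np.round(d["bbox"]).tolist(),round(d["confidence"],2)) for d in bot.search_frame(c,t)][:6])
        except Exception as e: print(t,e)
print(bot.read_tool_rot(),bot.read_clock(),bot.grip_depth, bot.read_ft_force(), np.round(bot.calibration("wrist")["hand_eye"],3).tolist())
a=cv2.imread("pics/scene0.png");b=cv2.imread("pics/side0.png")
E
```

```text
pics
scene [[399.0, 0.0, 280.8], [0.0, 399.0, 210.5], [0.0, 0.0, 1.0]] [[0.909, 0.417, -0.017, -0.461], [0.309, -0.7, -0.644, -0.097], [-0.281, 0.58, -0.765, 1.471], [0.0, 0.0, 0.0, 1.0]]
clamp_a_mid [([233.0, 252.0, 20.0, 26.0], 0.73)]
rack [([237.0, 239.0, 24.0, 90.0], 0.64)]
slats [([281.0, 137.0, 55.0, 58.0], 0.71), ([292.0, 272.0, 38.0, 72.0], 0.61)]
tub [([275.0, 203.0, 73.0, 65.0], 0.63), ([244.0, 235.0, 5.0, 16.0], 0.4)]
glue [([233.0, 193.0, 19.0, 40.0], 0.63)]
mark1 [([282.0, 140.0, 55.0, 54.0], 0.68), ([229.0, 198.0, 25.0, 34.0], 0.38)]
side [[480.1, 0.0, 283.9], [0.0, 480.1, 213.2], [0.0, 0.0, 1.0]] [[0.999, -0.045, 0.013, -0.518], [-0.014, -0.564, -0.825, 0.07], [0.045, 0.824, -0.564, 1.606], [0.0, 0.0, 0.0, 1.0]]
clamp_a_mid [([272.0, 233.0, 17.0, 35.0], 0.76)]
rack [([254.0, 241.0, 65.0, 70.0], 0.92)]
slats [([256.0, 157.0, 37.0, 52.0], 0.56)]
tub [([282.0, 202.0, 64.0, 47.0], 0.56), ([283.0, 235.0, 3.0, 11.0], 0.53), ([215.0, 183.0, 20.0, 9.0], 0.41)]
glue [([236.0, 199.0, 19.0, 45.0], 0.62)]
mark1 [([257.0, 152.0, 36.0, 57.0], 0.64)]
[1.46212137e-05 9.85433220e-01 1.70062840e-01 5.00826889e-06] 0.7 0.0187 [0.24475541 0.3636866  0.20862874] [[0.0, -0.958, -0.286, 0.072], [1.0, 0.0, -0.0, -0.0], [0.0, -0.286, 0.958, -0.142], [0.0, 0.0, 0.0, 1.0]]
```

```bash
python3 - <<'E'
import cv2
for c,(x,y,w,h) in {"scene":(200,110,180,240),"side":(180,130,200,200)}.items():
    a=cv2.imread(f"pics/{c}0.png")[y:y+h,x:x+w]
    s=600/h; cv2.imwrite(f"pics/{c}0c.png",cv2.resize(a,None,fx=s,fy=s,interpolation=cv2.INTER_CUBIC)); print(c,s)
E
```

```text
scene 2.5
side 3.0
```

View pics/scene0c.png

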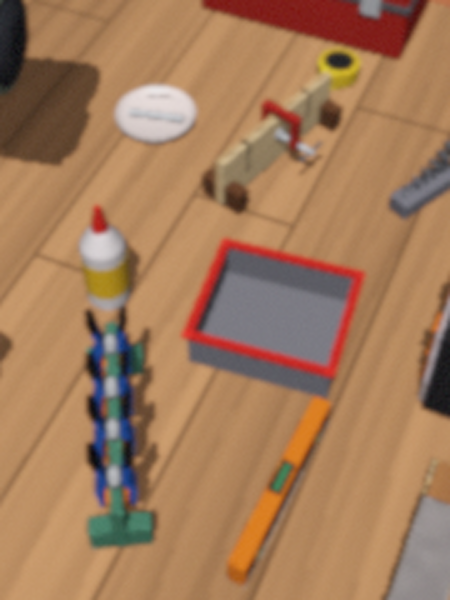

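View pics/side0c.png

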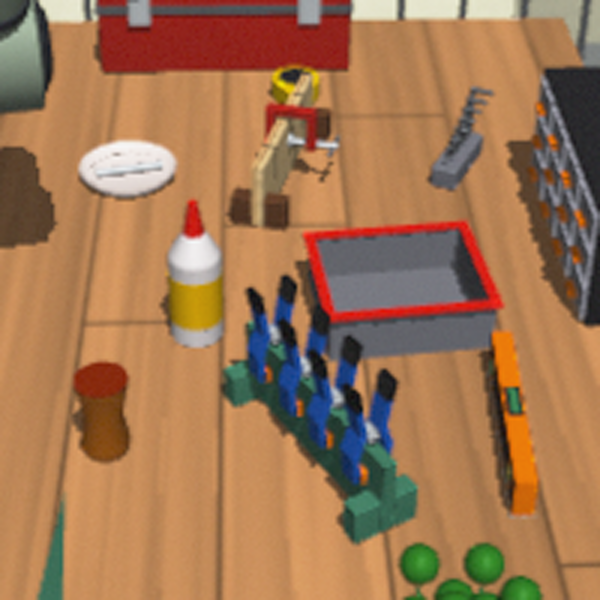

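The crops show the green rack with four clamps lying diagonally (side crop, from (240,360) to (390,480)). The slats with their G-clamp are at about (280,160), the tub at (400,280) and the glue bottle at (195,290). I'll get rough poses from these and then refine them with the wrist camera.

```bash
cat > h.py <<'E'
from cell import bot
import numpy as np, cv2
from scipy.spatial.transform import Rotation as R
def ray(c,u,v,T=None):
    k=bot.calibration(c); K=np.array(k["mtx"])
    E=np.linalg.inv(np.array(k["extrinsics"])) if T is None else T@np.array(k["hand_eye"])
    return E[:3,3], E[:3,:3]@np.linalg.solve(K,[u,v,1])
def onz(c,u,v,z,T=None):
    o,d=ray(c,u,v,T); return o+d*(z-o[2])/d[2]
def toolT():
    q=bot.read_tool_rot(); T=np.eye(4); T[:3,:3]=R.from_quat([q[1],q[2],q[3],q[0]]).as_matrix(); T[:3,3]=bot.read_position(); return T
def quat(phi):  # tool down, closing axis (tool y) at angle phi from world x
    y=np.array([np.cos(phi),np.sin(phi),0]); z=np.array([0,0,-1.]); x=np.cross(y,z)
    q=R.from_matrix(np.c_[x,y,z]).as_quat(); return np.array([q[3],q[0],q[1],q[2]])
def proj(c,P,T=None):
    k=bot.calibration(c); E=np.array(k["extrinsics"]) if T is None else np.linalg.inv(T@np.array(k["hand_eye"]))
    p=np.array(k["mtx"])@(E[:3,:3]@np.array(P)+E[:3,3]); return p[:2]/p[2]
E
python3 - <<'E'
from h import *
def S(u,v,z): return np.round(onz("scene",200+u/2.5,110+v/2.5,z),3)
def D(u,v,z): return np.round(onz("side",180+u/3,130+v/3,z),3)
print("slat near top",S(218,160,.085),D(257,165,.085)," far",S(327,80,.085),D(305,75,.085))
print("gclamp top",S(280,112,.103),D(292,110,.103))
print("rack near top",S(118,492,.085),D(390,448,.085),"far",S(112,325,.085),D(248,330,.085))
print("tub rim",S(227,243,.061),S(362,272,.061),S(330,375,.061),S(190,333,.061))
print("tub rimD",D(308,235,.061),D(465,225,.061),D(498,303,.061),D(330,318,.061))
print("glue tip",S(98,208,.17),D(192,203,.17))
for s in "scene","side":print([np.round(proj(s,[0,0,0])),np.round(proj(s,[.3,0,0]))])
k=bot.calibration("wrist");print(k["mtx"])
# clamp ends
for p in [(90,322),(92,362),(94,405),(97,450)]: print(S(*p,.155))
for p in [(287,285),(318,317),(350,347),(386,380)]: print('D',D(*p,.155))
for p in [(255,297),(287,330),(318,362),(352,400)]: print('Dl',D(*p,.155))
E
```

```text
slat near top [0.458 0.165 0.085] [0.459 0.168 0.085]  far [0.537 0.382 0.085] [0.526 0.397 0.085]
gclamp top [0.506 0.271 0.103] [0.505 0.269 0.103]
rack near top [ 0.564 -0.332  0.085] [ 0.573 -0.333  0.085] far [ 0.455 -0.142  0.085] [ 0.446 -0.154  0.085]
tub rim [0.521 0.051 0.061] [0.698 0.076 0.061] [ 0.714 -0.087  0.061] [ 0.538 -0.1    0.061]
tub rimD [0.516 0.052 0.061] [0.697 0.068 0.061] [ 0.712 -0.083  0.061] [ 0.532 -0.105  0.061]
glue tip [ 0.394 -0.047  0.17 ] [ 0.39  -0.048  0.17 ]
[array([156., 184.]), array([227., 209.])]
[array([129., 234.]), array([219., 233.])]
[[377.05185823   0.         276.72682702]
 [  0.         377.05185823 207.69505236]
 [  0.           0.           1.        ]]
[ 0.46  -0.191  0.155]
[ 0.488 -0.237  0.155]
[ 0.516 -0.283  0.155]
[ 0.544 -0.328  0.155]
D [ 0.484 -0.175  0.155]
D [ 0.512 -0.227  0.155]
D [ 0.539 -0.273  0.155]
D [ 0.568 -0.321  0.155]
Dl [ 0.453 -0.194  0.155]
Dl [ 0.482 -0.246  0.155]
Dl [ 0.509 -0.294  0.155]
Dl [ 0.536 -0.348  0.155]
```

```bash
python3 - <<'E'
from h import *
t=bot.read_clock()
def pick(p,ph):
    best=None
    for a in (ph,ph+np.pi):
        j=bot.solve_ik(p,quat(a))
        if j is not None: print(round(a,2),np.round(j,2)); 
        if j is not None and (best is None or abs(j[5])<abs(best[1][5])): best=(a,j)
    return best[0]
for n,(c,ph) in {"slats":((.497,.28),np.deg2rad(-18)),"rack":((.511,-.26),np.deg2rad(33))}.items():
    p=[*c,.30]; a=pick(p,ph); bot.move_pose(p,quat(a)); T=toolT(); im=bot.camera("wrist")
    np.save(f"T_{n}.npy",T); cv2.imwrite(f"pics/w_{n}.png",im[:,:,::-1])
    for th in (["clamp_a_mid","rack"] if n=="rack" else ["mark1","slats"]):
        print(th,[(np.round(d["bbox"]).tolist(),round(d["confidence"],2)) for d in bot.search_frame("wrist",th)][:6])
    print(n,a,bot.read_clock()-t, bot.read_ft_force())
E
```

```text
-0.31 [ 0.38  0.33 -0.01  1.23  0.    2.27]
2.83 [ 0.38  0.33 -0.01  1.23  0.   -0.87]
mark1 [([214.0, 31.0, 97.0, 262.0], 0.62)]
slats [([210.0, 34.0, 99.0, 256.0], 0.62)]
slats 2.827433388230814 3.1666999999999996 [ 0.39918765 -0.20197567  0.23907399]
0.58 [-0.6   0.34 -0.    1.23  0.    0.4 ]
3.72 [-0.6   0.34 -0.    1.23  0.   -2.75]
clamp_a_mid [([253.0, 123.0, 67.0, 38.0], 0.84)]
rack [([249.0, 22.0, 80.0, 258.0], 0.91)]
rack 0.5759586531581288 5.2667 [-0.20855092  0.70892005  0.26997822]
```

View pics/w_slats.png

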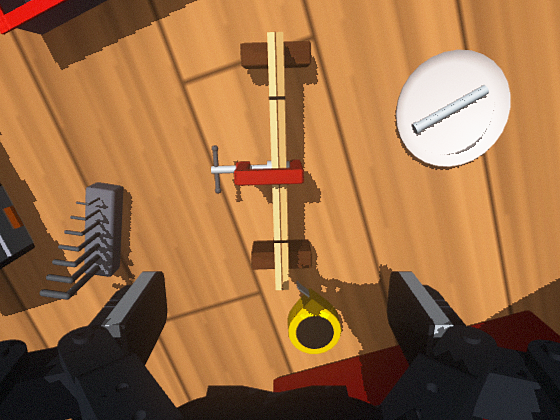

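View pics/w_rack.png

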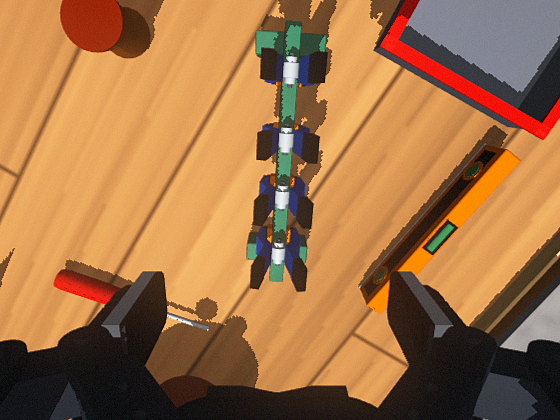

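The wrist pictures show the slat marks at about (277,98) and (281,241), with the G-clamp at (270,173). On the rack, the four silver pivots are at about (291,70), (287,140), (283,195) and (279,253).

```bash
python3 - <<'E'
from h import *
Ts=np.load("T_slats.npy");Tr=np.load("T_rack.npy")
im=cv2.imread("pics/w_slats.png").astype(int)
b,g,r=im[:,:,0],im[:,:,1],im[:,:,2]
for row in (80,98,120,140,205,225,241,260,280): print(row,[tuple(im[row,u]) for u in range(264,294,3)] if row in(98,) else [int(im[row,u].sum()) for u in range(262,294,2)])
for v0 in (98,241): print("darkrow",[int(im[v,271:285].sum()/14) for v in range(v0-6,v0+7)])
m=[onz("wrist",*p,.085,Ts) for p in [(277,98),(281.3,241)]]
print("marks",np.round(m,4),np.linalg.norm(m[1]-m[0]),np.rad2deg(np.arctan2(*(m[1]-m[0])[1::-1])))
e=[onz("wrist",*p,.085,Ts) for p in [(275,33),(283,289)]];print("ends",np.round(e,4),np.linalg.norm(e[1]-e[0]))
im=cv2.imread("pics/w_rack.png").astype(int)
hsv=cv2.cvtColor(im.astype(np.uint8),cv2.COLOR_BGR2HSV)
mask=((hsv[:,:,1]<40)&(hsv[:,:,2]>120)).astype(np.uint8); mask[:, :240]=0;mask[:,340:]=0; mask[300:]=0
n,l,st,ce=cv2.connectedComponentsWithStats(mask)
for i in range(1,n):
    if st[i,4]>40: print(st[i],ce[i],np.round(onz("wrist",*ce[i],.099,Tr),4))
g=((hsv[:,:,0]>50)&(hsv[:,:,0]<90)&(hsv[:,:,1]>60)).astype(np.uint8)
for v in (30,100,110,170,222,275,280):
    u=np.where(g[v,250:330])[0]+250; print(v,u.min() if len(u) else 0,u.max() if len(u) else 0)
cv2.imwrite("pics/z.png",np.hstack([cv2.resize(cv2.imread("pics/w_rack.png")[0:300,235:335],None,fx=2,fy=2),cv2.resize(cv2.imread("pics/w_slats.png")[0:300,205:315],None,fx=2,fy=2)]))
E
```

```text
80 [225, 234, 222, 404, 643, 634, 655, 267, 542, 517, 533, 377, 228, 248, 219, 236]
98 [(np.int64(84), np.int64(152), np.int64(220)), (np.int64(86), np.int64(154), np.int64(225)), (np.int64(14), np.int64(22), np.int64(41)), (np.int64(22), np.int64(31), np.int64(47)), (np.int64(24), np.int64(30), np.int64(50)), (np.int64(18), np.int64(30), np.int64(45)), (np.int64(27), np.int64(36), np.int64(52)), (np.int64(36), np.int64(56), np.int64(88)), (np.int64(44), np.int64(78), np.int64(118)), (np.int64(48), np.int64(82), np.int64(116))]
120 [427, 433, 425, 435, 615, 630, 628, 590, 413, 538, 535, 561, 201, 224, 214, 231]
140 [434, 435, 436, 433, 521, 630, 625, 662, 276, 547, 532, 562, 246, 224, 240, 246]
205 [474, 470, 458, 463, 442, 441, 629, 623, 660, 315, 573, 561, 600, 192, 215, 235]
225 [478, 457, 472, 469, 472, 448, 616, 617, 634, 245, 572, 560, 589, 239, 202, 209]
241 [160, 173, 159, 133, 146, 134, 93, 88, 61, 82, 87, 67, 51, 112, 119, 117]
260 [216, 223, 224, 206, 215, 203, 375, 640, 625, 582, 551, 572, 584, 334, 116, 121]
280 [466, 480, 470, 457, 469, 459, 460, 620, 622, 660, 333, 597, 615, 389, 494, 199]
darkrow [531, 530, 540, 579, 277, 112, 107, 213, 546, 551, 538, 542, 544]
darkrow [542, 545, 544, 547, 573, 257, 87, 65, 479, 484, 479, 478, 467]
marks [[0.4761 0.2115 0.085 ]
 [0.5151 0.345  0.085 ]] 0.13911370929274988 73.74508602326166
ends [[0.461  0.1595 0.085 ]
 [0.53   0.3971 0.085 ]] 0.24745152182358077
[283  56  16  29 355] [290.24507042  69.93802817] [ 0.4687 -0.1745  0.099 ]
[278 127  16  27 301] [285.36212625 139.98671096] [ 0.4979 -0.2263  0.099 ]
[275 185  14  25 259] [281.41698842 197.35907336] [ 0.5243 -0.2729  0.099 ]
[271 248  14  17 182] [277.56043956 255.41208791] [ 0.5536 -0.3244  0.099 ]
30 258 300
100 282 295
110 282 294
170 279 290
222 274 286
275 270 282
280 270 281
```

View pics/z.png

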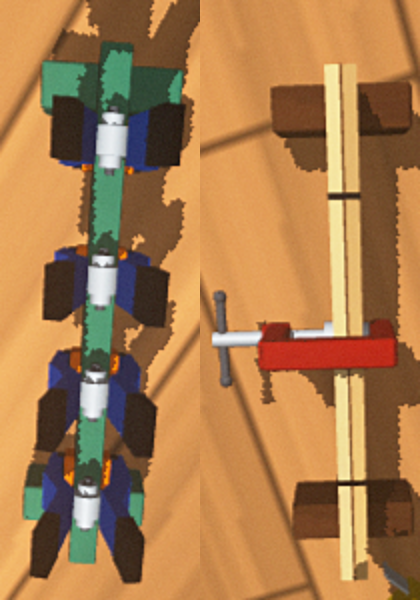

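```bash
cat >> h.py <<'E'
Tr=np.load("T_rack.npy");Ts=np.load("T_slats.npy")
r0,r1=[onz("wrist",*p,.085,Tr) for p in [(288.5,100),(276.2,275)]]
M=[onz("wrist",*p,.085,Ts) for p in [(276.9,97.6),(280.8,241.3)]]
PIV=np.array([[.4687,-.1745],[.4979,-.2263],[.5243,-.2729],[.5536,-.3244]])
dr=(r1-r0)[:2]; RA=np.arctan2(dr[1],dr[0])+np.pi/2
ds=(M[1]-M[0])[:2]; SA=np.arctan2(ds[1],ds[0])-np.pi/2+np.pi
u=dr/np.linalg.norm(dr)
CL=[r0[:2]+u*((p-r0[:2])@u) for p in PIV]   # clamp centres put on the rack line
def pick(i,z=.126):
    c=CL[i]; q=quat(RA)
    bot.move_pose([*c,.235],q); bot.move_linear([*c,z],speed=.2)
    bot.set_gripper(.5,25); f1=(bot.read_finger_force(),bot.read_gripper_width())
    bot.set_gripper(.38,25); f2=(bot.read_finger_force(),bot.read_gripper_width())
    bot.set_gripper(.0,45); f3=(bot.read_finger_force(),bot.read_gripper_width())
    print("clamp",i,np.round([f1,f2,f3],2).tolist(),bot.read_clock())
    bot.move_linear([*c,.275],speed=.2); print("lift",np.round(bot.read_ft_force(),2),bot.read_gripper_width(),bot.read_clock())
E
python3 - <<'E'
from h import *
print(np.rad2deg(RA),np.rad2deg(SA),np.round(CL,4).tolist(),np.round(M,4).tolist())
pick(3)
cv2.imwrite("pics/l3.png",np.hstack([bot.camera("wrist")[:,:,::-1][100:420,150:450],cv2.resize(bot.camera("side")[190:350,230:380,::-1],(300,320))]))
E
```

```text
29.424028200541606 163.5665600676244 [[0.4693, -0.1741], [0.4986, -0.2259], [0.5249, -0.2726], [0.554, -0.3242]] [[0.4761, 0.2111, 0.085], [0.5156, 0.3452, 0.085]]
clamp 3 [[12.87, 0.5], [15.13, 0.38], [47.13, 0.22]] 8.1583
lift [-0.22 -0.22 -0.67] 0.23023477261714645 9.05
```

View pics/l3.png

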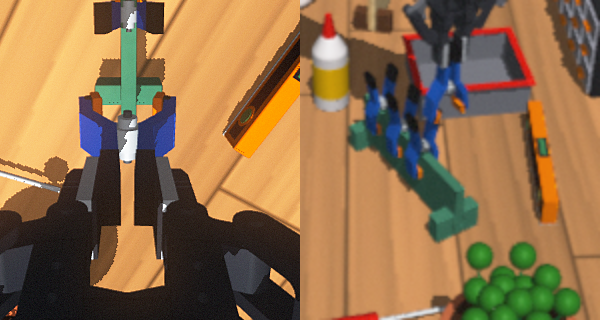

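Clamp 3 is stiff (12.9 N, rising to 15.1 N). The picture shows it held upright with the jaws open around the silver pin. Next it goes to mark 2.

```bash
cat >> h.py <<'E'
def place(k,z=.126):
    c=M[k][:2]; q=quat(SA)
    bot.move_pose([*c,.275],q); bot.move_linear([*c,.15],speed=.2); hit=bot.move_linear([*c,z],speed=.06,until_force=12)
    print("down",hit,np.round(bot.read_ft_force(),2),bot.read_position()[2])
    bot.set_gripper(1.0); bot.move_linear([*c,.26],speed=.2); print("placed",bot.read_clock())
E
python3 - <<'E'
from h import *
place(1)
T=toolT()
a=bot.camera("wrist")[:,:,::-1][100:420,150:450]; bot.move_pose([.5,0.,.30],quat(SA/2+RA/2)) if False else None
cv2.imwrite("pics/p1.png",np.hstack([a,cv2.resize(bot.camera("side")[130:230,230:330,::-1],(320,320))]))
pick(2)
E
```

```text
down True [-0.45 -0.53  5.55] 0.12874867354856306
placed 14.1667
clamp 2 [[12.87, 0.5], [15.06, 0.38], [46.77, 0.22]] 18.1833
lift [ 0.14  0.39 -1.51] 0.22743412668791657 19.075
```

View pics/p1.png

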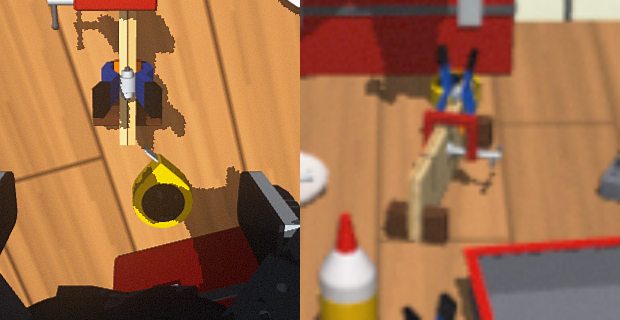

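The picture shows clamp 3 upright on mark 2 at (128,85), and the tape measure hasn't moved. Clamp 2 is stiff too and goes to mark 1. The other two should be limp, so I'll test each one and then drop it in the tub tilted.

```bash
cat >> h.py <<'E'
TC=np.array([.616,-.016]); tx=np.array([np.cos(.11),np.sin(.11)]); ty=np.array([-tx[1],tx[0]])
def tubpose(off,t=.78,tipx=.058,tipz=.025):
    z=np.array([*(tx*np.sin(t)),-np.cos(t)]); out=None
    tip=np.array([*(TC+tx*tipx+ty*off),tipz]); p=tip-.081*z
    for s in (1,-1):
        y=np.array([*(s*ty),0]); q=R.from_matrix(np.c_[np.cross(y,z),y,z]).as_quat(); q=q[[3,0,1,2]]
        j=bot.solve_ik(p,q); j2=bot.solve_ik(p+[0,0,.13],q)
        if j is not None and j2 is not None and (out is None or abs(j[5])<abs(out[2][5])): out=(p,q,j)
    return out
def drop(off):
    p,q,j=tubpose(off); bot.move_pose(p+[0,0,.13],q); bot.move_linear(p,speed=.2)
    bot.set_gripper(1.0); bot.move_linear(p+[0,0,.13],speed=.25); print("dropped",bot.read_clock())
E
python3 - <<'E'
from h import *
o=tubpose(-.03); print(o)
o=tubpose(.03); print(o)
place(0)
im=[cv2.resize(bot.camera("side")[130:230,230:330,::-1],(300,300)),bot.camera("wrist")[100:400,150:450,::-1]]
cv2.imwrite("pics/p0.png",np.hstack(im))
pick(1)
E
```

```text
(array([ 0.62032146, -0.04570513,  0.082584  ]), array([ 0.37961353, -0.05084436,  0.92351049,  0.02089982]), array([-0.34660391,  0.41820296, -1.02442581, -0.59793142,  0.31527469,
       -0.33597916]))
(array([0.61373477, 0.01393223, 0.082584  ]), array([ 0.37961353, -0.05084436,  0.92351049,  0.02089982]), array([-0.20797245,  0.41198866, -1.0616756 , -0.65717348,  0.2216855 ,
       -0.22985516]))
down True [-1.1  -0.19  5.96] 0.1286001529996819
placed 23.475
clamp 1 [[2.84, 0.5], [3.67, 0.38], [46.11, 0.22]] 26.8917
lift [-0.47  1.02 -0.9 ] 0.22062919365153974 27.7833
```

View pics/p0.png

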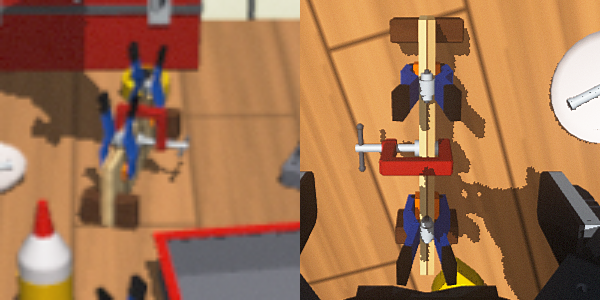

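The picture shows both stiff clamps upright on the slats, one on each side of the G-clamp. Clamp 1 is limp at 2.8 N, so it goes in the tub.

```bash
sed -i 's/t=.78/t=.6/' h.py; python3 - <<'E'
from h import *
print(np.round(tubpose(.03)[2],2)); drop(.03)
im=[cv2.resize(bot.camera("side")[170:270,220:360,::-1],(420,300)),cv2.resize(bot.camera("scene")[180:280,220:360,::-1],(420,300))]
cv2.imwrite("pics/d1.png",np.vstack(im)); print(bot.read_ft_force())
E
```

```text
[-0.17  0.35 -0.85 -0.21  0.16 -0.23]
dropped 30.9667
[-0.08404547 -0.04784486 -0.20057166]
```

View pics/d1.png

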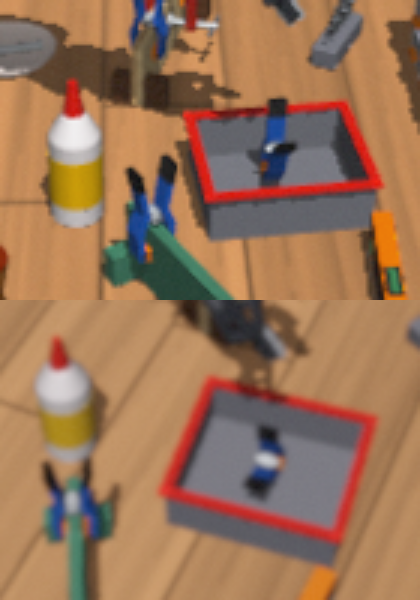

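Clamp 1 is lying inside the tub, near its centre. I'll check where it extends, then fetch and drop the last clamp beside it.

```bash
python3 - <<'E'
from h import *
for n,a,b,z in [("handle1",258,488,.03),("pivot",265,462,.03),("handle2",268,435,.055),("orange",285,463,.02)]:
    P=onz("scene",220+a/3,180+(b-300)/3,z)[:2]-TC; print(n,np.round([P@tx,P@ty],3))
pick(0); 
E
```

```text
handle1 [-0.005 -0.023]
pivot [-0.008  0.011]
handle2 [-0.01   0.028]
orange [0.011 0.024]
clamp 0 [[2.85, 0.5], [3.61, 0.38], [45.87, 0.22]] 33.7167
lift [ 0.09 -0.23 -2.04] 0.22676536523605503 34.6083
```

```bash
sed -i 's/tubpose(off); bot/tubpose(off,tipx=.064,tipz=.032); bot/' h.py; python3 - <<'E'
from h import *
drop(-.03)
bot.move_pose([.40,-.18,.36],quat(RA)); bot.wait(1)
s=bot.camera("side")[:,:,::-1]; c=bot.camera("scene")[:,:,::-1]
im=np.vstack([np.hstack([cv2.resize(s[170:270,220:360],(420,300)),cv2.resize(s[130:220,240:315],(350,300))]),np.hstack([cv2.resize(c[180:280,220:360],(420,300)),cv2.resize(c[120:210,270:375],(350,300))])])
cv2.imwrite("pics/d2.png",im); print(bot.read_ft_force(),bot.read_clock())
E
```

```text
dropped 37.6
[-0.37180645 -0.56037861  0.30667677] 39.8417
```

View pics/d2.png

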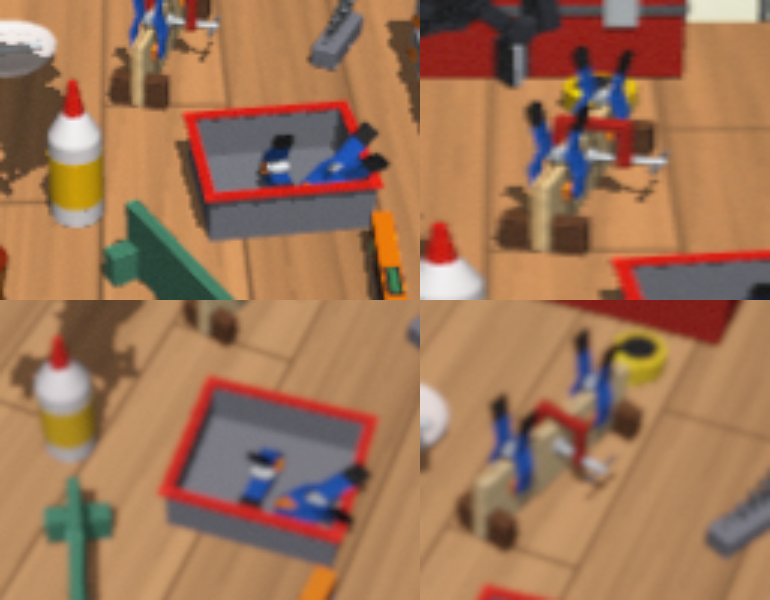

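The last clamp leans in the +x corner of the tub with its handles at rim height. I'll triangulate it before deciding whether to nudge it.

```bash
python3 - <<'E'
from h import *
def tri(sc,sd):
    A=[];b=[]
    for c,(u,v) in (("scene",(220+sc[0]/3,180+(sc[1]-300)/3)),("side",(220+sd[0]/3,170+sd[1]/3))):
        o,d=ray(c,u,v); d/=np.linalg.norm(d); P=np.eye(3)-np.outer(d,d); A.append(P); b.append(P@o)
    x,r,_,_=np.linalg.lstsq(np.vstack(A),np.hstack(b),rcond=None); w=x[:2]-TC
    print(np.round([w@tx,w@ty,x[2]],3),r)
tri((365,472),(370,130)); tri((350,518),(383,163)); tri((336,490),(350,158)); tri((280,505),(308,185))
tri((375,418),(350,103)); tri((340,540),(380,182)); # rim corners +x+y, +x-y
E
```

```text
[ 0.099 -0.004  0.078] [3.34104151e-06]
[ 0.097 -0.061  0.075] [4.25638034e-07]
[ 0.074 -0.016  0.051] [5.35701567e-07]
[ 0.022 -0.042  0.038] [2.5158531e-06]
[0.094 0.076 0.064] [7.13792491e-06]
[ 0.092 -0.079  0.062] [9.52052071e-06]
```

The handle ends are resting on the rim and overhang it by about 8 mm. There's time to regrip them, lift, and move the clamp fully inside. First I'll check that the dark organiser box is clear of the gripper.

```bash
python3 - <<'E'
from h import *
def S(u,v,z): return np.round(onz("scene",200+u/2.5,110+v/2.5,z),3)
def D(u,v,z): return np.round(onz("side",180+u/3,130+v/3,z),3)
print("box foot",D(590,320,0),D(535,150,0),S(425,400,0),"hex",D(432,180,0))
c=TC+tx*.091+ty*(-.033)
for a in (.11+np.pi/2,.11-np.pi/2):
    for z in (.2,.066):
        j=bot.solve_ik([*c,z],quat(a)); print(c,None if j is None else np.round(j,2))
print(bot.read_gripper_width(),bot.read_clock())
E
```

```text
box foot [ 0.829 -0.036  0.   ] [0.832 0.34  0.   ] [ 0.823 -0.035  0.   ] hex [0.686 0.267 0.   ]
[ 0.71007269 -0.03881073] [-0.16  0.65  0.26  1.18  0.   -0.27]
[ 0.71007269 -0.03881073] [-0.16  0.75  0.09  0.91  0.   -0.27]
[ 0.71007269 -0.03881073] [-0.16  0.65  0.26  1.18  0.    2.87]
[ 0.71007269 -0.03881073] [-0.16  0.75  0.09  0.91  0.    2.87]
1.0000255596572198 39.8417
```

```bash
python3 - <<'E'
from h import *
c=TC+tx*.091+ty*(-.033); q=quat(.11+np.pi/2)
bot.move_pose([*c,.2],q); bot.move_linear([*c,.10],speed=.2)
hit=bot.move_linear([*c,.066],speed=.06,until_force=5); print("hit",hit,bot.read_position())
bot.set_gripper(0.,30); w=bot.read_gripper_width(); print("w",w,bot.read_finger_force(),bot.read_clock())
if w>.1:
    bot.move_linear([*c,.10],speed=.12); print(bot.read_gripper_width(),bot.read_ft_force())
    d=TC+tx*.038+ty*(-.025); bot.move_linear([*d,.10],speed=.12); bot.move_linear([*d,.092],speed=.1)
    print(bot.read_gripper_width(),bot.read_finger_force())
    bot.set_gripper(1.); bot.move_linear([*d,.2],speed=.2)
else: bot.set_gripper(1.); bot.move_linear([*c,.2],speed=.2)
bot.move_pose([.40,-.18,.36],quat(RA)); bot.wait(.5)
s=bot.camera("side")[:,:,::-1]; cc=bot.camera("scene")[:,:,::-1]
cv2.imwrite("pics/side9.png",s);cv2.imwrite("pics/scene9.png",cc)
# blue/black stuff outside the rim: coarse masks (dark or blue pixels) near the tub
for n,im,(x,y,W,H) in (("scene",cc,(272,196,78,74)),("side",s,(278,200,74,54))):
    h=cv2.cvtColor(im[y:y+H,x:x+W],cv2.COLOR_BGR2HSV)
    red=((h[:,:,0]<8)|(h[:,:,0]>172))&(h[:,:,1]>150); blue=(h[:,:,0]>105)&(h[:,:,0]<130)&(h[:,:,1]>110)
    blk=h[:,:,2]<45
    print(n)
    for v in range(0,H,2): print("".join("R" if red[v,u] else "b" if blue[v,u] else "#" if blk[v,u] else "." for u in range(W)))
print(bot.read_clock())
for nm in("side","scene"): print([(np.round(d["bbox"]).tolist(),round(d["confidence"],2)) for d in bot.search_frame(nm,"clamp_a_mid")])
E
```

```text
hit False [ 0.71008099 -0.03876568  0.0658289 ]
w 0.21656553609352572 31.044389214366674 43.2333
0.21999891653310585 [-0.02395014 -0.35865124 -0.45458448]
0.22134096995852567 31.291301355231553
scene
..............................................................................
..............................................................................
..............................................................................
..............................................................................
..............................................................................
.................RRRRRR.......................................................
................RRRRRRRRRRRRRRRR..............................................
...............RRRR......RRRRRRRRRRRRRRRR.....................................
..............RRRR................RRRRRRRRRRRRRRR.............................
.............RRRRR........................RRRRRRRRRRRRRRR.....................
............RRRRR.................................RRRRRRRRRRRRRRRR............
...........RRRRR...............
[... 3469 characters left out ...]
..........................................................
..........................................................................
..........................................................................
..........................................................................
..........................................................................
..........................................................................
..........................................................................
..........................................................................
47.7333
[([294.0, 223.0, 14.0, 8.0], 0.52), ([257.0, 161.0, 35.0, 46.0], 0.32)]
[([285.0, 228.0, 22.0, 18.0], 0.69)]
```

```bash
python3 - <<'E'
from h import *
def tri(sc,sd):
    A=[];b=[]
    for c,(u,v) in (("scene",sc),("side",sd)):
        o,d=ray(c,u,v); d/=np.linalg.norm(d); P=np.eye(3)-np.outer(d,d); A.append(P); b.append(P@o)
    x,r,_,_=np.linalg.lstsq(np.vstack(A),np.hstack(b),rcond=None); w=x[:2]-TC
    print(np.round([w@tx,w@ty,x[2]],3),r)
tri((335,235),(338,214)); tri((333,250),(343,224)); tri((327,240),(335,222)); tri((311,246),(317,228))
E
```

```text
[ 0.079 -0.003  0.078] [9.76768387e-07]
[ 0.085 -0.053  0.071] [6.09290284e-07]
[ 0.062 -0.022  0.064] [4.61759607e-05]
[ 0.009 -0.035  0.044] [0.00010221]
```

The clamp is now inside the tub walls, but its handles still sit above the rim. There are 24 s left, so I'll shift it once more to lie flatter.

```bash
python3 - <<'E'
from h import *
c=TC+tx*.075+ty*(-.028); q=quat(.11+np.pi/2)
bot.move_pose([*c,.16],q); bot.move_linear([*c,.10],speed=.2)
hit=bot.move_linear([*c,.064],speed=.08,until_force=5); print("hit",hit,bot.read_position())
bot.set_gripper(0.,30); w=bot.read_gripper_width(); print("w",w,bot.read_clock())
if w>.1:
    bot.move_linear([*c,.10],speed=.15)
    d=TC+tx*.018+ty*(-.02); bot.move_linear([*d,.10],speed=.15); h=bot.move_linear([*d,.072],speed=.08,until_force=4)
    print(h,bot.read_position()[2],bot.read_gripper_width())
    bot.set_gripper(.45); bot.set_gripper(.85); d3=[*d,.2]; bot.move_linear(d3,speed=.25)
else: bot.set_gripper(1.); bot.move_linear([*c,.2],speed=.2)
bot.move_pose([.45,-.18,.34],quat(RA)); 
s=bot.camera("side")[:,:,::-1]; cc=bot.camera("scene")[:,:,::-1]
cv2.imwrite("pics/side10.png",s);cv2.imwrite("pics/scene10.png",cc)
for n,im,(x,y,W,H) in (("scene",cc,(272,204,78,60)),("side",s,(278,202,74,36))):
    h=cv2.cvtColor(im[y:y+H,x:x+W],cv2.COLOR_BGR2HSV)
    red=((h[:,:,0]<8)|(h[:,:,0]>172))&(h[:,:,1]>150); blue=(h[:,:,0]>105)&(h[:,:,0]<130)&(h[:,:,1]>110)
    blk=h[:,:,2]<45
    print(n,x,y)
    for v in range(0,H,2): print("".join("R" if red[v,u] else "b" if blue[v,u] else "#" if blk[v,u] else "." for u in range(W)))
print(bot.read_clock())
E
```

```text
hit False [ 0.69338044 -0.0355042   0.06348294]
w 0.21837935632095923 50.925
True 0.06965124372986205 0.22171841646269777
scene 272 204
..............................................................................
.................RRRRRR.......................................................
................RRRRRRRRRRRRRRR...............................................
...............RRRR.......RRRRRRRRRRRRRR......................................
..............RRRR................RRRRRRRRRRRRRR..............................
.............RRRRR........................RRRRRRRRRRRRRRR.....................
............RRRRR.................................RRRRRRRRRRRRRRR.............
...........RRRRR..........................................RRRRRRRRRRRRRRR.....
...........RRRR....................................................RRRRRRR....
..........RRRRR......................................................RRRR.....
.........RRRRR.......................................................RRRR.....
........RRRRR.......................................................RRRR......
.......RRRRR....
[... 2076 characters left out ...]
...RRRR..........
......RRRR...................................................RRRR.........
......RRRR....................................................RRRR........
.......RRRR.........bbb....bbbbb...........b..###..............RRRR.......
........RRRR.......bbb......bbbbbbbbbbbbbbbbbb###..............RRRRR......
........RRRR......bbb.......bbbbbb.....bbbbbb###................RRRRR.....
.........RRRR.....bbb...bbbbbbbbbbb.bbbbbbb...............RRRRRRRRRRR.....
.........RRRR.....bbb..bbb............RRRRRRRRRRRRRRRRRRRRRRRRRRRRRRRR....
..........RRRRRRRRRRRRRRRRRRRRRRRRRRRRRRRRRRRRRRRR........................
..........RRRRRRRRRRRRRRRR................................................
54.8833
```

Both limp clamps now lie low inside the tub, with nothing over the rim. I'm handing the job in.

```bash
python3 -c "
from cell import bot
print(bot.close_job())"
```

```text
the job is handed in; nothing more can be done
None
```

The job is handed in at about 55 s of the 72 s: the two stiff clamps are upright on the slats' pencil marks, pivots about 13 mm above the top edge (10 mm on the rack), and the two limp ones lie inside the reject tub; I had no pictures left to view after the last regrips, so the tub was checked from camera data and the slats not since the second drop.

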